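Pack the palm-trunk casting kit into its tray

ROBOT

A 6-joint arm with a two-finger parallel gripper is mounted at the origin on the work surface. World frame = base frame: x ahead of the robot, y to its left, z up, the work surface at z = 0. Lengths are in m, angles in rad, forces in N, time in s.
With the tool pointing down it reaches from about 0.35 to 0.975 m from the base axis. Payload 4.9 kg.
Tool frame: the origin (TCP) lies on the centre line of the jaws, within the pads' length; the fingertips stand 17 mm ahead of it and the grasp point (between the pads) lies 2 mm behind it; x points along the fingers, y is the direction in which the jaws open and shut, and the axes are right-handed (so a half turn about x gives the same grasp; the last joint's range is limited). The gripper opens to 85 mm and grips with 20 to 120 N. Pads are 22 mm wide; open, the fingers measure 114 mm over their backs; the gripper's body (76 mm by 85 mm) begins 54 mm behind the grasp point. The pads swing forward as they close: fully open they stand 13 mm farther back than shut.
Start: joints at [-1.359, 0.053, 1.613, -0, 1.476, -0.119], TCP at [0.203, -0.591, 0.248] pointing down, gripper open.
Joint ranges: [-3.01, 3.01], [-1.01, 2.22], [0.06, 2.58], [-1.02, 4.17], [0.09, 2.62], [-3.14, 3.14]. Speed limits (rad/s): [2.57, 2.57, 3.14, 3.14, 3.14, 3.14].

INTERFACE

Orientations are given as a unit quaternion [w, x, y, z].
In Python, from plant import status, viewer, manip gives the robot as it stands.
- The arm moves only by the tool drive_tool, never from a script. Its argument "plan" is a list of rows, each a list of 4 numbers: the shift along the tool's x, y, z in m, then the turn about the tool's x in units of 8 degrees (1.0 is 8 degrees). A call has 1 to 12 rows; each row is the pose to reach, as a shift and turn from the pose commanded when the call began, along the tool's axes at that moment; what a row does not reach only later rows make up. A row lasts 1/10 s, in which the tool goes at most 50 mm and 8.59 degrees, less where a joint would pass 70% of its speed; a pose out of reach is approached as far as the arm can. A call with a gripper value outside its range is refused whole. "fingers" is the finger opening in m, from 0 to 0.0854, set as the call begins (left out, the last holds). The fingers move at their own pace and stop on an object; the grip force is fixed at half the most. Time passes only in rows, so rows that repeat a pose let the fingers close. It gives the time, the measured TCP pose, the force and the opening at its end, in the units of the state.
- status.state(): the state, without advancing time (a new reading comes with each control period).
- viewer.grab_frame(name): name is "scene" or "top" or "wrist"; returns the picture (420x560x3 uint8, blue, green, red); there is no depth.
- viewer.calibration(name): a dict with "vfov" (degrees; the focal length in pixels is half the picture's height over the tangent of half this angle, whatever the lens; pixels are square), "cx", "cy" (the principal point, pixels), "rvec" (rotation vector, rad) and "tvec" (3), from world to camera coordinates, as OpenCV has them. Camera axes: x right, y down, z forward; pixel columns grow to the right and rows downward; lengths in m; the calibration is good to about 2 mm. A picture is of the moment at which its call begins: read the wrist's pose just before it. calibration takes no time and is no camera call; for the wrist camera it gives the pose at the moment of the call.
- manip.job_done(): hands the job in, once; it reports no verdict.
The state is a dict: "time": time; "joint_pos": joint angles; "joint_vel": joint speeds; "joint_efforts": joint torques, N m; "tool_pos": TCP position; "tool_rot": TCP orientation; "contact_force": force on the tool from outside, world axes, zero at the start; "ft_torque": the same for the moment, N m; "gripper_width": opening from 0.0 (shut) to 1.0 (fully open).
Only numpy, scipy, OpenCV 4.12 (cv2) and the standard library are available. Lean on these libraries where they do the work, as an engineer would, in place of code of your own. Each camera call takes 0.05 s, during which the arm holds its last target. There are 200 camera calls.

TASK

Pack away the palm-trunk casting kit in its tray: lay the light-brown trunk master in the trough of the lower mould half and close the mould flush over it with its own blue-grey upper half, and stand each resin bottle upright in the cup of its own colour. Set things down without dropping them, and leave the glue bottle, the fat painted trunk and the cream frond mould half where they are.

Things in the scene. Friction and masses are not known exactly. Their poses are not given: they have to be found in the camera images.
- mould_lower: Lower mould half, blue-grey block 130 (x) x 74 (y) x 26 mm, fixed on the dark tray (rim 12 mm high). Origin: centre of underside. Trough along x in its top: 108 long, 31 wide, sides sloping 45 deg to a flat floor 11 below the top. Side walls cut down to that floor for |x|<20: finger room. Two tapered brass pins on top, 10 high, 8 thick, at (46, 26.3) and (-32, -26.3) mm.
- mould_upper: Its own upper half, loose, hollow face down: blue-grey, 130 (x) x 74 x 18 mm, 180 g. Origin: centre of underside. Handle: straight ringed rib on its back along x, 100 long, 24 wide, from 18 to 34 mm up. Through holes 11 mm wide at (46, 26.3) and (-32, -26.3) mm take the pins. Closes only with its x along the lower half's x, not half-turned; its origin is then 26 mm above the lower half's.
- frond_upper: Look-alike: upper half of another mould, cream, loose, 130 x 74 x 18 mm, with a palm-leaf relief on its back (to 30 mm high) and its two holes in mirrored places, so it does not fit. Origin: centre of underside. Not part of the kit.
- trunk: Trunk master: loose light-brown ringed round rod, 20 mm diameter, 96 mm long, 50 g, lying down. Origin: its centre, on the axis; x along its length (may roll about x; fits either way round). In the trough its axis is about 25 mm above the lower half's origin.
- fat_trunk: Look-alike: painted trunk of a finished palm, loose, lying down, dark brown with a green stub on its +x end, 29 mm diameter, 128 mm long with the stub; too thick for the mould. Origin: on the axis, 55 mm from the brown end. Not part of the kit.
- bottle_blue: Resin part A: loose white bottle with blue screw cap and blue band, standing, 150 g. Body 48 mm diameter, tapering above 60 mm; cap 30 mm diameter from 70 to 98 mm above the underside. Origin: centre of underside; z up.
- bottle_yellow: Resin part B: the same bottle (48 mm diameter, cap 30 mm diameter from 70 to 98 mm up) with yellow cap and yellow band. Origin: centre of underside; z up.
- glue: Look-alike: white glue bottle with a pointed red nozzle, loose, standing, 48 mm diameter, 110 mm high. Origin: centre of underside. Not part of the kit.
- cup_blue: Blue round open cup fixed on the same tray, 72 mm outside and 64 mm inside diameter, 35 mm high, floor 5 mm thick. Origin: centre of underside; z up. Cups and lower mould half stand in a row on the tray, in any order, about 115 mm from centre to centre; a 32 mm high wire handle at each tray end.
- cup_yellow: Yellow round cup of the same make (64 mm inside, 35 mm high, floor 5 mm thick), fixed on the same tray. Origin: centre of underside; z up.
Things that resemble listed ones, but are neither listed nor needed, are in the scene too. Leave any green or pink look-alike of the bottle_blue alone.

How it is judged:
At the end, for the whole second after the job is handed in: Trunk in the trough (to 9 mm along, 4 mm across and in height, 0.1 rad); upper half closed on it (to 4 mm sideways, 3 mm in height, 0.07 rad turn, 0.05 rad tilt); each resin bottle on the floor of its colour's cup, within 12 mm of the centre and 0.1 rad of upright; all four released, at rest (horizontal distance between bottle_blue and cup_blue below 0.012 m and z of bottle_blue in the frame of cup_blue between 0.002 and 0.009 m and angle between each of bottle_blue, bottle_yellow's own z axis and vertical below 0.1 rad and linear speed of each of bottle_blue, bottle_yellow, trunk, mould_upper below 0.02 m/s and horizontal distance between bottle_yellow and cup_yellow below 0.012 m and z of bottle_yellow in the frame of cup_yellow between 0.002 and 0.009 m and x of trunk in the frame of mould_lower between -0.009 and 0.009 m and y of trunk in the frame of mould_lower between -0.004 and 0.004 m and z of trunk in the frame of mould_lower between 0.021 and 0.029 m and angle between the x axis of trunk and the x axis of mould_lower, either way round below 0.1 rad and horizontal distance between mould_upper and mould_lower below 0.004 m and z of mould_upper in the frame of mould_lower between 0.023 and 0.029 m and angle between the x axis of mould_upper and the x axis of mould_lower, either way round below 0.07 rad and angle between mould_upper's own z axis and vertical below 0.05 rad); the robot touches nothing.
It fails at once if the glue bottle, the fat trunk or the frond mould half, which do not belong to the kit, is shifted by more than 30 mm (distance of any of glue, fat_trunk, frond_upper from where it was at the start of the episode above 0.03 m).
It fails at once if the trunk, the upper half or a resin bottle is dropped: it falls free of the fingers by more than about 25 mm ((contact force between the fingers and trunk below 0.05 N and linear speed of trunk above 0.7 m/s) or (contact force between the fingers and mould_upper below 0.05 N and linear speed of mould_upper above 0.7 m/s) or (contact force between the fingers and bottle_blue below 0.05 N and linear speed of bottle_blue above 0.7 m/s) or (contact force between the fingers and bottle_yellow below 0.05 N and linear speed of bottle_yellow above 0.7 m/s)).
It also fails if it takes over 106 s, if anything falls off the work surface, if the arm or the gripper's body presses on something with over 40 N, if the wrist force passes 120 N, or if a joint passes its speed limit or range.

## Working session

There is one attempt and no reset: what is moved stays moved. The work goes in short steps, Python scripts to look and compute and a tool call to move; the robot and the scene stay as the last step left them, time stands still between calls to the robot, and variables do not carry over. Pictures are saved under pics/ and viewed, about 12 in all and at most 16, crops included, and the job is handed in when it is done.

Besides the shell and the picture viewer there is one more tool, called after "Request:" as name(argument=value, ...), one argument or row to a line, values as JSON. drive_tool: Moves the arm, as the interface text tells. Its arguments: {"type":"object","properties":{"plan":{"type":"array","items":{"type":"array","items":{"type":"number"}}},"fingers":{"type":"number"}},"required":["plan"]}

```bash
mkdir -p pics; ls; cat > h.py <<'E'
import sys; sys.path.insert(0,'.')
import numpy as np, cv2
from plant import status, viewer, manip
from scipy.spatial.transform import Rotation as R
def K(c,h=420): 
    f=h/2/np.tan(np.radians(c['vfov'])/2); return np.array([[f,0,c['cx']],[0,f,c['cy']],[0,0,1.]])
def ray(c,p):
    Rm=cv2.Rodrigues(np.array(c['rvec'],float))[0]; t=np.array(c['tvec'],float).ravel()
    return -Rm.T@t, Rm.T@np.linalg.inv(K(c))@np.array([p[0],p[1],1.])
def onz(c,p,z):
    o,d=ray(c,p); return o+d*(z-o[2])/d[2]
def proj(c,P):
    return cv2.projectPoints(np.array(P,float).reshape(-1,3),np.array(c['rvec'],float),np.array(c['tvec'],float),K(c),None)[0].reshape(-1,2)
E
python3 - <<'E'
from h import *
for n in ['top','scene','wrist']:
    c=viewer.calibration(n); print(n,c); cv2.imwrite(f'pics/{n}0.png',viewer.grab_frame(n))
s=status.state(); print(s)
E
```

```text
pics
top {'vfov': 46.87913089332221, 'cx': 286.65924430104695, 'cy': 208.88724247962443, 'rvec': array([ 2.17125391, -2.19421447,  0.10746639]), 'tvec': array([0.01411465, 0.58051664, 1.19265669])}
scene {'vfov': 50.872356678079, 'cx': 275.0845174155788, 'cy': 204.90782074282038, 'rvec': array([ 0.81887397,  2.5428752 , -1.13403809]), 'tvec': array([ 0.47009419, -0.20723891,  1.18660553])}
wrist {'vfov': 58.59456907986297, 'cx': 275.0120647739322, 'cy': 214.01188635457225, 'rvec': array([-2.34912833,  1.67618726,  0.25786071]), 'tvec': array([-0.62371543, -0.04051938,  0.37868192])}
{'time': 0.15, 'joint_pos': array([-1.35897809e+00,  5.32183592e-02,  1.61394435e+00,  1.15130943e-05,
        1.47597697e+00, -1.19002831e-01]), 'joint_vel': array([ 9.26088024e-04, -9.75390433e-04, -3.37247254e-03,  7.18960753e-04,
       -1.90853115e-03,  8.67052354e-05]), 'joint_efforts': array([ 3.91958993e-04, -3.94244313e+01, -3.70722127e+01, -1.79199851e-04,
        4.62703189e-03, -2.42640446e-06]), 'tool_pos': array([ 0.20292103, -0.59067759,  0.24735771]), 'tool_rot': array([-0.1158833 , -0.6974339 , -0.11697641,  0.69747655]), 'contact_force': array([ 0.7072243 , -0.29585516, -0.25587363]), 'ft_torque': array([ 0.04008355,  0.02404935, -0.02215474]), 'gripper_width': 1.0009347913644158}
```

View pics/top0.png

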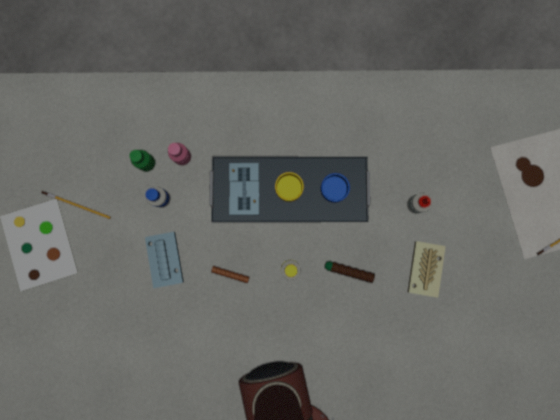

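View pics/scene0.png

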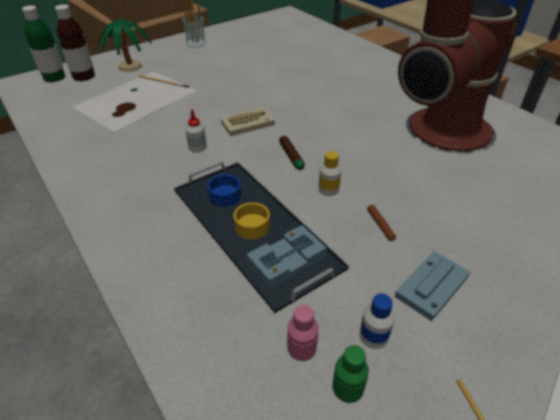

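```bash
python3 - <<'E'
from h import *
for n in ['top','scene']:
    c=viewer.calibration(n); print(n,ray(c,(280,210)), proj(c,[[0,0,0],[.203,-.591,.248],[.5,0,0],[.5,.1,0]]).round(0))
c=viewer.calibration('top')
for k,p,z in [('yel cup',(289,186),.035+.002),('blue cup',(335,188),.037),('low',(244,189),.026),('trunk a',(213,268),.01),('trunk b',(248,279),.01),('blueb',(153,194),.098),('yelb',(291,271),.098),('up',(165,260),.02),('glue',(425,201),.11),('frond',(427,269),.018),('fat',(350,271),.015),('green',(138,156),.098),('pink',(177,148),.098),('trayTL',(212,157),.012),('trayBR',(367,222),.012)]:
    print(k,onz(c,p,z).round(3))
E
```

```text
top (array([0.47543087, 0.02296124, 1.23817084]), array([ 0.0842543 ,  0.0014897 , -0.99654066])) [[292. 445.]
 [589. 384.]
 [290. 241.]
 [251. 242.]]
scene (array([0.96914869, 0.56120268, 0.6463525 ]), array([-0.42962408, -0.59536794, -0.67912967])) [[450. 128.]
 [261. -11.]
 [304. 200.]
 [334. 226.]]
yel cup [0.637 0.002 0.037]
blue cup [ 0.631 -0.113  0.037]
low [0.632 0.115 0.026]
trunk a [0.435 0.195 0.01 ]
trunk b [0.406 0.107 0.01 ]
blueb [0.613 0.324 0.098]
yelb [0.429 0.    0.098]
up [0.456 0.313 0.02 ]
glue [ 0.589 -0.316  0.11 ]
frond [ 0.426 -0.343  0.018]
fat [ 0.423 -0.149  0.015]
green [0.704 0.361 0.098]
pink [0.723 0.269 0.098]
trayTL [0.717 0.198 0.012]
trayBR [ 0.546 -0.196  0.012]
```

View pics/wrist0.png

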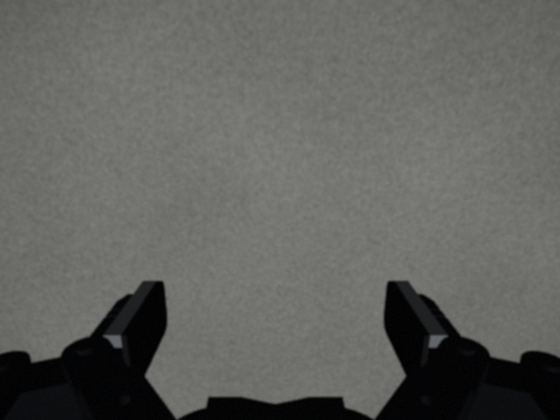

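```bash
cat >> h.py <<'E'
def to(*wps):
    """wps: (x,y,z,yaw_of_jaw_axis_deg or None, any half-turn); prints tool-frame shift and turn units"""
    s=status.state(); p=np.array(s['tool_pos']); q=s['tool_rot']; Rm=R.from_quat([q[1],q[2],q[3],q[0]]).as_matrix()
    yaw=np.degrees(np.arctan2(Rm[1,1],Rm[0,1]))
    print('t',round(s['time'],2),'tcp',p.round(4),'yaw',yaw.round(2),'down',Rm[:,0].round(3),'F',np.array(s['contact_force']).round(1),'w',round(s['gripper_width'],3),'j6',round(s['joint_pos'][5],2))
    for w in wps:
        d=Rm.T@(np.array(w[:3])-p); 
        a=0 if w[3] is None else (w[3]-yaw+90)%180-90
        print(w,'->',d.round(4),'turn',round(-a/8,3),'(deg world',round(a,2),')')
E
python3 - <<'E'
from h import *
to((.45,-.25,.3,0),(.45,.2,.3,0))
s=status.state();q=s['tool_rot'];Rm=R.from_quat([q[1],q[2],q[3],q[0]]).as_matrix()
c=viewer.calibration('wrist');o,d=ray(c,(c['cx'],c['cy']))
print(Rm,'cam in tool',Rm.T@(o-s['tool_pos']),Rm.T@d)
E
```

```text
t 0.15 tcp [ 0.2029 -0.5907  0.2474] yaw -71.05 down [-0.     0.002 -1.   ] F [ 0.7 -0.3 -0.3] w 1.001 j6 -0.12
(0.45, -0.25, 0.3, 0) -> [-0.0522 -0.242  -0.3444] turn -8.881 (deg world 71.05 )
(0.45, 0.2, 0.3, 0) -> [-0.0515 -0.6676 -0.4905] turn -8.881 (deg world 71.05 )
[[-3.14037905e-04  3.24818406e-01 -9.45776350e-01]
 [ 1.51485863e-03 -9.45775157e-01 -3.24818499e-01]
 [-9.99998803e-01 -1.53472279e-03 -1.95044717e-04]] cam in tool [-0.124956   -0.00016083 -0.07403026] [ 9.54643363e-01 -4.12605977e-04  2.97751372e-01]
```

Request:
drive_tool(
  plan=[
    [-0.05, -0.242, -0.344, 0],
    [-0.05, -0.242, -0.344, 0],
    [-0.05, -0.242, -0.344, 0],
    [-0.05, -0.242, -0.344, 0],
    [-0.05, -0.242, -0.344, 0],
    [-0.05, -0.242, -0.344, 0],
    [-0.05, -0.242, -0.344, 0],
    [-0.05, -0.242, -0.344, 0],
    [-0.05, -0.242, -0.344, 0],
    [-0.05, -0.242, -0.344, 0],
  ],
)

```text
time: 1.15
tool_pos: [0.4512, -0.2481, 0.2987]
tool_rot: [0.118, 0.697, 0.118, -0.697]
contact_force: [-0.7, -0.9, -0.4]
gripper_width: 1.003
```

```bash
python3 - <<'E'
from h import *
to((.53,.21,.32,-90))
E
```

```text
t 1.15 tcp [ 0.4512 -0.2481  0.2987] yaw -70.77 down [ 0.001  0.    -1.   ] F [-0.7 -0.9 -0.4] w 1.003 j6 0.59
(0.53, 0.21, 0.32, -90) -> [-0.0212 -0.4066 -0.2254] turn 2.404 (deg world -19.23 )
```

Request:
drive_tool(
  plan=[
    [-0.02, -0.407, -0.225, 2.4],
    [-0.02, -0.407, -0.225, 2.4],
    [-0.02, -0.407, -0.225, 2.4],
    [-0.02, -0.407, -0.225, 2.4],
    [-0.02, -0.407, -0.225, 2.4],
    [-0.02, -0.407, -0.225, 2.4],
    [-0.02, -0.407, -0.225, 2.4],
    [-0.02, -0.407, -0.225, 2.4],
    [-0.02, -0.407, -0.225, 2.4],
    [-0.02, -0.407, -0.225, 2.4],
    [-0.02, -0.407, -0.225, 2.4],
    [-0.02, -0.407, -0.225, 2.4],
  ],
)

```text
time: 2.35
tool_pos: [0.5304, 0.2067, 0.3176]
tool_rot: [0.001, -0.707, 0.002, 0.708]
contact_force: [0.3, -0.4, 0.9]
gripper_width: 0.999
```

```bash
python3 - <<'E'
from h import *
import pickle
to((.53,.21,.32,-90))
c=viewer.calibration('wrist'); im=viewer.grab_frame('wrist'); cv2.imwrite('pics/w1.png',im); pickle.dump(c,open('w1.pkl','wb'))
im=cv2.convertScaleAbs(im,alpha=1.6); cv2.imwrite('pics/w1b.png',cv2.resize(im,None,fx=1.42,fy=1.42))
E
```

```text
t 2.35 tcp [0.5304 0.2067 0.3176] yaw -90.25 down [-0.001 -0.001 -1.   ] F [ 0.3 -0.4  0.9] w 0.999 j6 1.82
(0.53, 0.21, 0.32, -90) -> [-0.0024 -0.0033  0.0005] turn -0.032 (deg world 0.25 )
```

View pics/w1b.png

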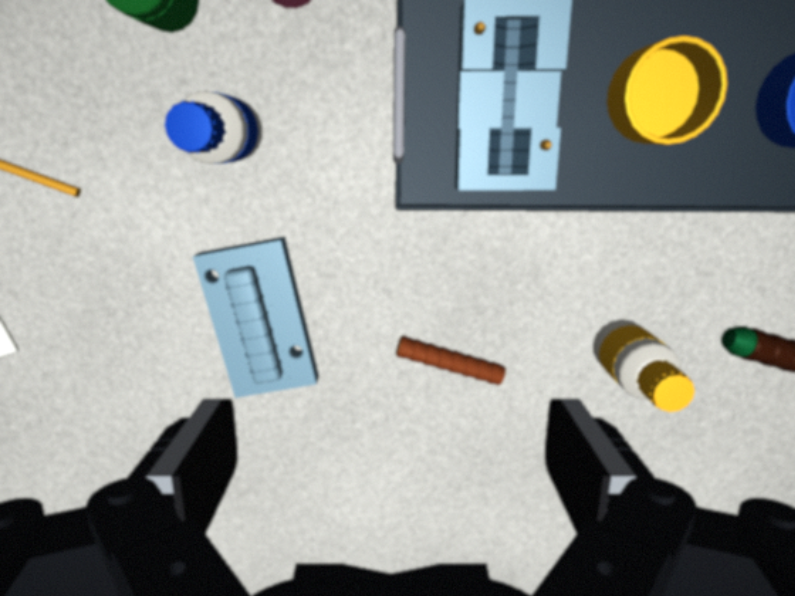

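The picture shows: trunk rod at (450,360), with the fat trunk its look-alike at (760,345). Blue-grey upper half at (257,318), its holes at (211,275) and (296,351); the cream frond half is out of view. Blue-capped bottle at (190,127), with green (150,10) and pink (292,0) look-alikes. Yellow bottle at (672,390). Lower half's pins at (480,28) and (546,145).

```bash
python3 - <<'E'
from h import *
import pickle
c=pickle.load(open('w1.pkl','rb')); s=1/1.42
im=cv2.imread('pics/w1.png'); hsv=cv2.cvtColor(im,cv2.COLOR_BGR2HSV)
def W(p,z): return onz(c,(p[0]*s,p[1]*s),z)[:2]
def show(n,m,z,roi):
    mm=np.zeros_like(m); x0,y0,x1,y1=[int(v*s) for v in roi]; mm[y0:y1,x0:x1]=m[y0:y1,x0:x1]
    k=max(cv2.findContours(mm,cv2.RETR_EXTERNAL,cv2.CHAIN_APPROX_NONE)[0],key=cv2.contourArea)
    P=np.array([onz(c,p,z)[:2] for p in k[:,0]])
    r=cv2.minAreaRect((P*1000).astype(np.float32)); print(n,np.round(r[0],1),np.round(r[1],1),round(r[2],1)); return P
print(hsv[int(360*s),int(450*s)],hsv[int(250*s),int(240*s)],hsv[int(220*s),int(350*s)])
show('trunk',cv2.inRange(hsv,(0,110,30),(18,255,255)),.010,(380,320,525,400))
show('upper',cv2.inRange(hsv,(90,50,30),(115,255,255)),.016,(170,215,340,420))
show('yelcap',cv2.inRange(hsv,(18,150,90),(35,255,255)),.098,(640,365,710,420))
show('bluecap',cv2.inRange(hsv,(100,180,70),(130,255,255)),.098,(150,95,240,170))
show('yelcup',cv2.inRange(hsv,(18,120,40),(35,255,255)),.037,(600,30,735,150))
h1,h2=W((211,275),.018),W((296,351),.018); print('holes',h1,h2,np.linalg.norm(h1-h2))
for q in [(195,255),(283,238),(317,382),(235,397)]: print('corner',W(q,.018))
g=[W(q,.032) for q in [(480,28),(546,145)]]; print('pins',g,np.linalg.norm(g[0]-g[1]))
print('lowerBL,BR',W((458,190),.028),W((556,190),.028),'tray corner',W((398,208),.012))
print('cut rows',W((560,69),.028),W((560,127),.028))
E
```

```text
[  9 188  87] [100  70 138] [ 40   5 141]
trunk [416.6 152.9] [97.7 17.6] 72.4
upper [456.5 319. ] [130.8  76.1] 10.2
yelcap [430.3   3.6] [28.5 29.7] 70.3
bluecap [611.5 328.8] [29.5 27.4] 83.0
yelcup [635.3   9. ] [84.  71.4] 89.8
holes [0.49728861 0.35378617] [0.42958678 0.28774414] 0.0945784641483863
corner [0.51409814 0.36502962]
corner [0.52772002 0.29257997]
corner [0.40019623 0.27100918]
corner [0.38596007 0.3442552 ]
pins [array([0.67710224, 0.14304154]), array([0.59881781, 0.09057752])] 0.09423865637736668
lowerBL,BR [0.56601094 0.15412856] [0.56568267 0.07903972] tray corner [0.55052621 0.19985554]
cut rows [0.65103071 0.08374652] [0.61149003 0.08014628]
```

```bash
python3 - <<'E'
from h import *
to((.417,.153,.10,-17.6),(.417,.153,.020,-17.6))
E
```

```text
t 2.4 tcp [0.5304 0.2062 0.3178] yaw -90.31 down [-0.001 -0.001 -1.   ] F [-1.   0.4 -0.3] w 1.0 j6 1.82
(0.417, 0.153, 0.1, -17.6) -> [0.2179 0.0536 0.1129] turn -9.089 (deg world 72.71 )
(0.417, 0.153, 0.02, -17.6) -> [0.2979 0.0536 0.1129] turn -9.089 (deg world 72.71 )
```

Request:
drive_tool(
  plan=[
    [0.218, 0.054, 0.113, -9.09],
    [0.218, 0.054, 0.113, -9.09],
    [0.218, 0.054, 0.113, -9.09],
    [0.218, 0.054, 0.113, -9.09],
    [0.218, 0.054, 0.113, -9.09],
    [0.218, 0.054, 0.113, -9.09],
    [0.218, 0.054, 0.113, -9.09],
    [0.218, 0.054, 0.113, -9.09],
    [0.218, 0.054, 0.113, -9.09],
    [0.218, 0.054, 0.113, -9.09],
    [0.218, 0.054, 0.113, -9.09],
  ],
  fingers=0.05,
)

```text
time: 3.5
tool_pos: [0.4172, 0.153, 0.1003]
tool_rot: [0.417, 0.571, 0.417, -0.571]
contact_force: [0.3, -0.8, -0.9]
gripper_width: 0.585
```

```bash
python3 - <<'E'
from h import *
to((.417,.153,.02,-17.6))
c=viewer.calibration('wrist'); im=viewer.grab_frame('wrist'); cv2.imwrite('pics/w2.png',cv2.convertScaleAbs(im,alpha=1.5))
print(proj(c,[[.417,.153,.01],[.4166+.048*np.cos(np.radians(72.4)),.153+.048*np.sin(np.radians(72.4)),.01],[.4166-.048*np.cos(np.radians(72.4)),.153-.048*np.sin(np.radians(72.4)),.01]]))
E
```

```text
t 3.5 tcp [0.4172 0.153  0.1003] yaw -17.72 down [ 0. -0. -1.] F [ 0.3 -0.8 -0.9] w 0.585 j6 0.49
(0.417, 0.153, 0.02, -17.6) -> [ 0.0803 -0.0002  0.0001] turn -0.015 (deg world 0.12 )
[[277.47657497 226.44892807]
 [276.80994681 147.19207798]
 [276.88617765 296.72500882]]
```

View pics/w2.png

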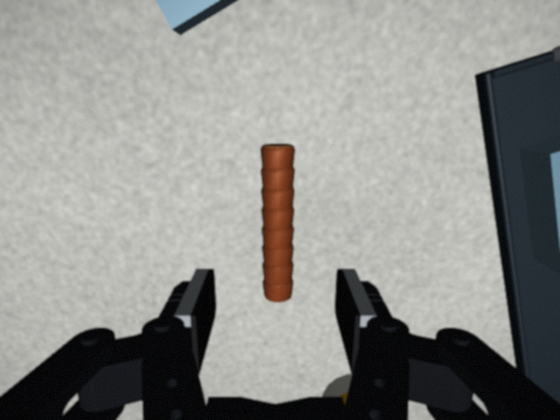

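The view shows the light-brown rod at (277,147)–(277,300), exactly where predicted and centred between the pads.

Request:
drive_tool(
  plan=[
    [0.03, 0, 0, 0],
    [0.06, 0, 0, 0],
    [0.08, 0, 0, 0],
    [0.08, 0, 0, 0],
    [0.08, 0, 0, 0],
  ],
)

```text
time: 4.05
tool_pos: [0.4172, 0.1538, 0.0205]
tool_rot: [-0.418, -0.57, -0.418, 0.571]
contact_force: [0.1, 0.7, -0.4]
gripper_width: 0.588
```

Request:
drive_tool(
  plan=[
    [0, 0, 0, 0],
    [0, 0, 0, 0],
    [0, 0, 0, 0],
    [0, 0, 0, 0],
    [0, 0, 0, 0],
    [0, 0, 0, 0],
    [0, 0, 0, 0],
    [0, 0, 0, 0],
  ],
  fingers=0.0,
)

```text
time: 4.85
tool_pos: [0.4186, 0.1543, 0.0221]
tool_rot: [0.419, 0.571, 0.417, -0.569]
contact_force: [-1.2, -0.9, 6.0]
gripper_width: 0.205
```

```bash
python3 - <<'E'
from h import *
to((.417,.153,.12,None),(.631,.1168,.12,-90.2),(.631,.1168,.040,-90.2))
E
```

```text
t 4.85 tcp [0.4186 0.1543 0.0221] yaw -17.53 down [ 0.003  0.    -1.   ] F [-1.2 -0.9  6. ] w 0.205 j6 0.49
(0.417, 0.153, 0.12, None) -> [-0.0979 -0.0009  0.0016] turn 0.0 (deg world 0 )
(0.631, 0.1168, 0.12, -90.2) -> [-0.0973  0.2141 -0.0284] turn 9.084 (deg world -72.67 )
(0.631, 0.1168, 0.04, -90.2) -> [-0.0173  0.2139 -0.0283] turn 9.084 (deg world -72.67 )
```

Request:
drive_tool(
  plan=[
    [-0.03, 0, 0, 0],
    [-0.07, 0, 0, 0],
    [-0.1, 0, 0, 0],
    [-0.1, 0.214, -0.028, 9.08],
    [-0.1, 0.214, -0.028, 9.08],
    [-0.1, 0.214, -0.028, 9.08],
    [-0.1, 0.214, -0.028, 9.08],
    [-0.1, 0.214, -0.028, 9.08],
    [-0.1, 0.214, -0.028, 9.08],
    [-0.1, 0.214, -0.028, 9.08],
    [-0.1, 0.214, -0.028, 9.08],
    [-0.1, 0.214, -0.028, 9.08],
  ],
)

```text
time: 6.05
tool_pos: [0.6296, 0.1163, 0.1202]
tool_rot: [0.003, -0.707, 0.003, 0.707]
contact_force: [-0.3, -0.2, -0.7]
gripper_width: 0.204
```

Request:
drive_tool(
  plan=[
    [0, 0, 0, 1.3],
    [0, 0, 0, 1.3],
    [0, 0, 0, 1.3],
    [0, 0, 0, 1.3],
  ],
)

```text
time: 6.45
tool_pos: [0.6295, 0.1163, 0.1203]
tool_rot: [0.065, -0.704, 0.065, 0.704]
contact_force: [0.3, 0.8, -0.2]
gripper_width: 0.206
```

```bash
python3 - <<'E'
from h import *
to((.631,.1168,.12,-90.2),(.631,.1168,.045,-90.2))
c=viewer.calibration('wrist'); im=viewer.grab_frame('wrist'); cv2.imwrite('pics/w3.png',cv2.convertScaleAbs(im,alpha=1.5))
import pickle; pickle.dump(c,open('w3.pkl','wb'))
E
```

```text
t 6.45 tcp [0.6295 0.1163 0.1203] yaw -100.52 down [-0.  0. -1.] F [ 0.3  0.8 -0.2] w 0.206 j6 1.82
(0.631, 0.1168, 0.12, -90.2) -> [ 0.0003 -0.0008 -0.0014] turn -1.29 (deg world 10.32 )
(0.631, 0.1168, 0.045, -90.2) -> [ 0.0753 -0.0008 -0.0014] turn -1.29 (deg world 10.32 )
```

View pics/w3.png

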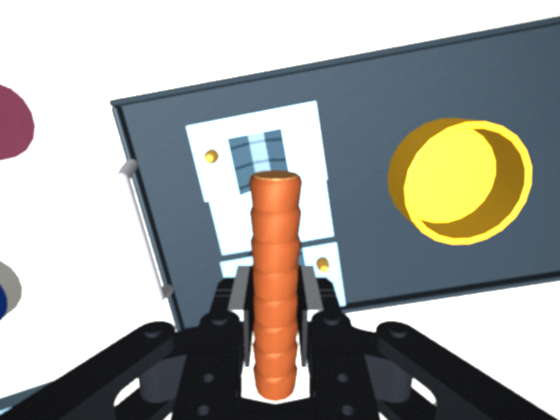

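The trunk is held square between the pads. The pins show at (211,156) and (323,264). My extra turn overshot by 10°, so I'm taking it back.

Request:
drive_tool(
  plan=[
    [0, -0.001, -0.0015, -1.29],
    [0, -0.001, -0.0015, -1.29],
    [0.02, -0.001, -0.0015, -1.29],
    [0.05, -0.001, -0.0015, -1.29],
    [0.06, -0.001, -0.0015, -1.29],
    [0.06, -0.001, -0.0015, -1.29],
  ],
)

```text
time: 7.1
tool_pos: [0.6295, 0.1168, 0.0579]
tool_rot: [0.001, -0.705, 0.002, 0.709]
contact_force: [0.4, -0.9, -0.9]
gripper_width: 0.203
```

```bash
python3 - <<'E'
from h import *
import pickle
c=pickle.load(open('w3.pkl','rb'))
for z in (.036,.039): 
    a,b=onz(c,(211,156),z),onz(c,(323,264),z); print(a,b,np.linalg.norm(a-b),'yaw',np.degrees(np.arctan2(*(a-b)[[1,0]]))-33.99,'centre',(a+b)/2-[.007,0,0])
to((.631,.1168,.037,-90.2))
E
```

```text
[0.67807676 0.14289108 0.036     ] [0.60132749 0.09090596 0.036     ] 0.09269791290719218 yaw 0.12123798053323043 centre [0.63270213 0.11689852 0.036     ]
[0.67842491 0.14230535 0.039     ] [0.60277558 0.09106526 0.039     ] 0.09136940456950457 yaw 0.12123798053323753 centre [0.63360025 0.1166853  0.039     ]
t 7.1 tcp [0.6295 0.1168 0.0579] yaw -90.23 down [-0.005 -0.    -1.   ] F [ 0.4 -0.9 -0.9] w 0.203 j6 1.64
(0.631, 0.1168, 0.037, -90.2) -> [ 0.0209  0.     -0.0016] turn -0.004 (deg world 0.03 )
```

Request:
drive_tool(
  plan=[
    [0.006, 0, -0.002, 0],
    [0.012, 0, -0.002, 0],
    [0.016, 0, -0.002, 0],
    [0.016, 0, -0.002, 0],
  ],
)

```text
time: 7.5
tool_pos: [0.6331, 0.117, 0.044]
tool_rot: [0.001, -0.707, 0.002, 0.707]
contact_force: [0.5, -0.1, -1.0]
gripper_width: 0.205
```

Request:
drive_tool(
  plan=[
    [0.0015, 0, 0, 0],
    [0.003, 0, 0, 0],
    [0.003, 0, 0, 0],
  ],
)

```text
time: 7.8
tool_pos: [0.6336, 0.1171, 0.0416]
tool_rot: [-0.002, 0.707, -0.001, -0.707]
contact_force: [0.8, 0.1, -0.3]
gripper_width: 0.206
```

Request:
drive_tool(
  plan=[
    [0.001, 0, 0, 0],
    [0.002, 0, 0, 0],
    [0.002, 0, 0, 0],
  ],
)

```text
time: 8.1
tool_pos: [0.6338, 0.1174, 0.0411]
tool_rot: [-0.002, 0.707, -0.001, -0.707]
contact_force: [-3.2, 1.4, 7.0]
gripper_width: 0.204
```

Request:
drive_tool(
  plan=[
    [0.001, 0, 0, 0],
    [0.002, 0, 0, 0],
    [0.002, 0, 0, 0],
  ],
)

```text
time: 8.4
tool_pos: [0.634, 0.1175, 0.041]
tool_rot: [0.002, -0.707, 0.001, 0.707]
contact_force: [-9.2, 0.6, 16.7]
gripper_width: 0.204
```

Request:
drive_tool(
  plan=[
    [-0.002, 0, 0, 0],
    [-0.002, 0, 0, 0],
    [-0.002, 0, 0, 0],
    [-0.002, 0, 0, 0],
    [-0.002, 0, 0, 0],
  ],
  fingers=0.05,
)

```text
time: 8.9
tool_pos: [0.633, 0.1169, 0.0387]
tool_rot: [0.002, -0.707, 0.002, 0.707]
contact_force: [0.4, 0.4, -0.2]
gripper_width: 0.585
```

Request:
drive_tool(
  plan=[
    [-0.02, 0, 0, 0],
    [-0.06, 0, 0, 0],
    [-0.11, 0, 0, 0],
    [-0.11, 0, 0, 0],
  ],
)

```text
time: 9.3
tool_pos: [0.6383, 0.1173, 0.1586]
tool_rot: [-0.002, 0.712, -0.001, -0.702]
contact_force: [1.7, -0.4, 1.1]
gripper_width: 0.584
```

```bash
python3 - <<'E'
from h import *
import pickle
to((.4565,.3193,.12,-79.8),(.4565,.3193,.05,-79.8),(.4565,.3193,.038,-79.8))
c=viewer.calibration('wrist'); im=viewer.grab_frame('wrist'); cv2.imwrite('pics/w4.png',im[:,:]);pickle.dump(c,open('w4.pkl','wb'))
E
```

```text
t 9.3 tcp [0.6383 0.1173 0.1586] yaw -90.25 down [ 0.015  0.001 -1.   ] F [ 1.7 -0.4  1.1] w 0.584 j6 1.64
(0.4565, 0.3193, 0.12, -79.8) -> [ 0.0361 -0.2012  0.1832] turn -1.306 (deg world 10.45 )
(0.4565, 0.3193, 0.05, -79.8) -> [ 0.1061 -0.2011  0.1842] turn -1.306 (deg world 10.45 )
(0.4565, 0.3193, 0.038, -79.8) -> [ 0.1181 -0.2011  0.1844] turn -1.306 (deg world 10.45 )
```

View pics/w4.png

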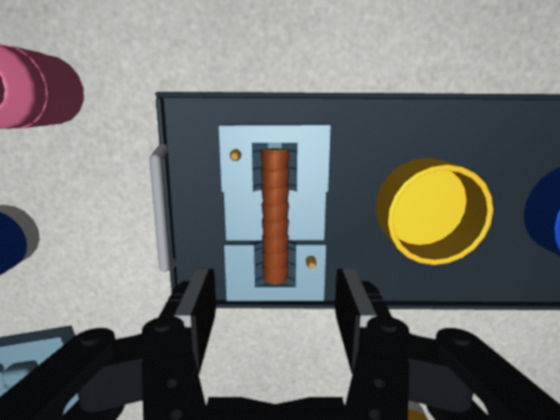

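Trunk lies in the trough at (275,149–285), about centred between trough ends 143 and 288. Next the upper half.

Request:
drive_tool(
  plan=[
    [0, -0.201, 0.183, -1.31],
    [0, -0.201, 0.183, -1.31],
    [0, -0.201, 0.183, -1.31],
    [0, -0.201, 0.183, -1.31],
    [0, -0.201, 0.183, -1.31],
    [0, -0.201, 0.183, -1.31],
    [0.036, -0.201, 0.183, -1.31],
    [0.036, -0.201, 0.183, -1.31],
    [0.036, -0.201, 0.183, -1.31],
  ],
)

```text
time: 10.25
tool_pos: [0.45, 0.318, 0.1116]
tool_rot: [-0.064, -0.703, -0.062, 0.706]
contact_force: [-0.3, 0.4, -0.3]
gripper_width: 0.581
```

```bash
python3 - <<'E'
from h import *
import pickle
c=pickle.load(open('w4.pkl','rb'))
for z in (.030,.034,.038):
    a,b=onz(c,(235.5,155),z),onz(c,(311,262),z); print(a,b,np.linalg.norm(a-b),'yaw',np.degrees(np.arctan2(*(a-b)[[1,0]]))-33.99,'centre',(a+b)/2-[.007,0,0])
to((.4565,.3193,.05,-79.8),(.4565,.3193,.038,-79.8))
c=viewer.calibration('wrist'); im=viewer.grab_frame('wrist'); cv2.imwrite('pics/w5.png',cv2.convertScaleAbs(im,alpha=1.4));pickle.dump(c,open('w5.pkl','wb'))
E
```

```text
[0.67699581 0.14367275 0.03      ] [0.59814543 0.09064869 0.03      ] 0.09502069553523386 yaw -0.07058266358620102 centre [0.63057062 0.11716072 0.03      ]
[0.67752085 0.14324523 0.034     ] [0.59990851 0.09105371 0.034     ] 0.09352875927694677 yaw -0.07058266358618681 centre [0.63171468 0.11714947 0.034     ]
[0.67804589 0.14281771 0.038     ] [0.60167159 0.09145873 0.038     ] 0.09203682301865966 yaw -0.0705826635861797 centre [0.63285874 0.11713822 0.038     ]
t 10.25 tcp [0.45   0.318  0.1116] yaw -79.77 down [-0.004 -0.002 -1.   ] F [-0.3  0.4 -0.3] w 0.581 j6 1.87
(0.4565, 0.3193, 0.05, -79.8) -> [ 0.0615 -0.0002 -0.0069] turn 0.003 (deg world -0.03 )
(0.4565, 0.3193, 0.038, -79.8) -> [ 0.0735 -0.0002 -0.0069] turn 0.003 (deg world -0.03 )
```

View pics/w5.png

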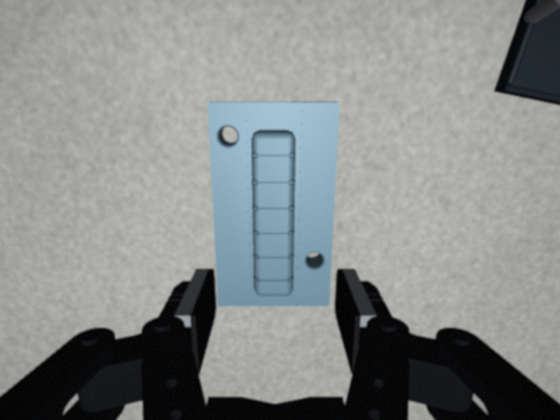

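Blue-grey upper half, ringed rib at column 273 upright in the picture, holes at (228,134) and (314,260).

```bash
python3 - <<'E'
from h import *
import pickle
c=pickle.load(open('w5.pkl','rb'))
a,b=onz(c,(228,134),.018),onz(c,(314.3,260),.018); d=a-b; y=np.degrees(np.arctan2(d[1],d[0]))-33.99
m=(a+b)/2; ce=m[:2]-.007*np.array([np.cos(np.radians(y)),np.sin(np.radians(y))]); print(np.linalg.norm(d),'yaw',y,'centre',ce)
k=[onz(c,p,.018)[:2] for p in [(209,102),(338,101),(330,306),(217,306)]]; print(np.round(k,4),np.mean(k,0)); e=(k[0]-k[3]+k[1]-k[2]); print(np.degrees(np.arctan2(e[1],e[0])))
to((ce[0],ce[1],.05,y-90),(ce[0],ce[1],.039,y-90))
E
```

```text
0.094374233879612 yaw 9.635472424290867 centre [0.45692549 0.32007937]
[[0.5135 0.3667]
 [0.5268 0.2959]
 [0.3989 0.2715]
 [0.3857 0.3453]] [0.45623181 0.31984082]
10.169996327275701
t 10.3 tcp [0.4512 0.3183 0.1131] yaw -79.8 down [-0.001 -0.001 -1.   ] F [0.7 0.5 0. ] w 0.582 j6 1.87
(np.float64(0.4569254919724731), np.float64(0.3200793693497912), 0.05, np.float64(-80.36452757570913)) -> [ 0.0631 -0.0008 -0.006 ] turn 0.07 (deg world -0.56 )
(np.float64(0.4569254919724731), np.float64(0.3200793693497912), 0.039, np.float64(-80.36452757570913)) -> [ 0.0741 -0.0008 -0.006 ] turn 0.07 (deg world -0.56 )
```

Request:
drive_tool(
  plan=[
    [0.03, -0.001, -0.006, 0.02],
    [0.06, -0.001, -0.006, 0.02],
    [0.072, -0.001, -0.006, 0.02],
    [0.072, -0.001, -0.006, 0.02],
    [0.072, -0.001, -0.006, 0.02],
  ],
)

```text
time: 10.8
tool_pos: [0.4579, 0.321, 0.0427]
tool_rot: [0.062, 0.705, 0.062, -0.704]
contact_force: [-0.1, 0.9, 1.1]
gripper_width: 0.585
```

Request:
drive_tool(
  plan=[
    [0, 0, 0, 0],
    [0, 0, 0, 0],
    [0, 0, 0, 0],
    [0, 0, 0, 0],
    [0, 0, 0, 0],
    [0, 0, 0, 0],
    [0, 0, 0, 0],
    [0, 0, 0, 0],
  ],
  fingers=0.0,
)

```text
time: 11.6
tool_pos: [0.4582, 0.3215, 0.0435]
tool_rot: [0.062, 0.705, 0.063, -0.703]
contact_force: [-0.5, -0.1, 6.1]
gripper_width: 0.257
```

```bash
python3 - <<'E'
from h import *
to((.4566,.3198,.13,-80),(.6318,.1171,.13,-90.0))
E
```

```text
t 11.6 tcp [0.4582 0.3215 0.0435] yaw -79.92 down [ 0.003  0.002 -1.   ] F [-0.5 -0.1  6.1] w 0.257 j6 1.87
(0.4566, 0.3198, 0.13, -80) -> [-0.0865  0.0014  0.0016] turn 0.01 (deg world -0.08 )
(0.6318, 0.1171, 0.13, -90.0) -> [-0.0863  0.2316 -0.1354] turn 1.26 (deg world -10.08 )
```

Request:
drive_tool(
  plan=[
    [-0.02, 0, 0, 0],
    [-0.06, 0, 0, 0],
    [-0.1, 0, 0, 0],
    [-0.1, 0.06, -0.035, 0.3],
    [-0.1, 0.1, -0.06, 0.6],
    [-0.1, 0.14, -0.08, 0.9],
    [-0.1, 0.18, -0.105, 1.26],
    [-0.1, 0.21, -0.12, 1.26],
    [-0.1, 0.225, -0.131, 1.26],
    [-0.1, 0.2315, -0.1354, 1.26],
    [-0.1, 0.2315, -0.1354, 1.26],
    [-0.1, 0.2315, -0.1354, 1.26],
  ],
)

```text
time: 12.8
tool_pos: [0.6297, 0.1178, 0.1409]
tool_rot: [-0.0, -0.707, -0.001, 0.708]
contact_force: [-0.3, 0.5, -2.2]
gripper_width: 0.256
```

```bash
python3 - <<'E'
from h import *
import pickle
to((.6318,.1171,.06,-90))
c=viewer.calibration('wrist'); im=viewer.grab_frame('wrist'); cv2.imwrite('pics/w6.png',cv2.convertScaleAbs(im,alpha=1.3));pickle.dump(c,open('w6.pkl','wb'))
E
```

```text
t 12.8 tcp [0.6297 0.1178 0.1409] yaw -89.93 down [-0.001  0.    -1.   ] F [-0.3  0.5 -2.2] w 0.256 j6 1.64
(0.6318, 0.1171, 0.06, -90) -> [ 0.0809  0.0007 -0.0022] turn 0.008 (deg world -0.07 )
```

View pics/w6.png

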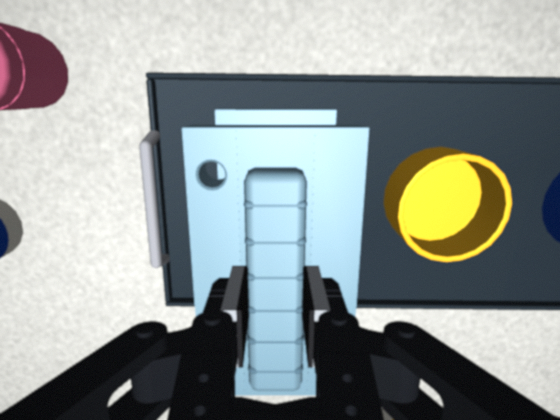

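Upper half held level and square: top edge (182,128)–(369,128), left hole at (212,174), lower half just behind it.

```bash
python3 - <<'E'
from h import *
import pickle
c=pickle.load(open('w6.pkl','rb')); tcp=np.array([.6297,.1178,.1409]); z=.1409-.0435+.018
h=onz(c,(212,174.3),z); A=onz(c,(182,128),z); B=onz(c,(369,128),z)
print('hole rel tcp',h-tcp,'-> centre',h-tcp-[.046,.0263,0]); print('corners',A-tcp,B-tcp,np.linalg.norm(A-B),'centre from corners',(A+B)/2-tcp-[.065,0,0],'yaw',np.degrees(np.arctan2(A[0]-B[0],A[1]-B[1])))
L=[onz(c,p,.030) for p in [(215,110),(337,110)]]; print('lower far corners',L,'centre',(L[0]+L[1])/2-[.065,0,0])
E
```

```text
hole rel tcp [ 0.04404049  0.02532089 -0.0255    ] -> centre [-0.00195951 -0.00097911 -0.0255    ]
corners [ 0.06247348  0.03620351 -0.0255    ] [ 0.06257383 -0.03725247 -0.0255    ] 0.0734560471842926 centre from corners [-0.00247634 -0.00052448 -0.0255    ] yaw -0.0782664139997779
lower far corners [array([0.69620438, 0.15396678, 0.03      ]), array([0.69630368, 0.07987191, 0.03      ])] centre [0.63125403 0.11691935 0.03      ]
```

Request:
drive_tool(
  plan=[
    [0.015, 0, -0.004, 0],
    [0.03, 0, -0.004, 0],
    [0.046, 0, -0.004, 0],
    [0.046, 0, -0.004, 0],
    [0.046, 0, -0.004, 0],
  ],
)

```text
time: 13.35
tool_pos: [0.6338, 0.1166, 0.0937]
tool_rot: [-0.0, -0.706, 0.0, 0.708]
contact_force: [-0.3, -0.3, -0.9]
gripper_width: 0.256
```

```bash
python3 - <<'E'
from h import *
import pickle
to((.6338,.1175,.085,-90),(.6338,.1175,.0735,-90))
c=viewer.calibration('wrist'); im=viewer.grab_frame('wrist'); cv2.imwrite('pics/w7.png',cv2.resize(im[100:350,150:400],None,fx=2.4,fy=2.4,interpolation=cv2.INTER_CUBIC));pickle.dump(c,open('w7.pkl','wb'))
E
```

```text
t 13.35 tcp [0.6338 0.1166 0.0937] yaw -90.0 down [-0.003 -0.    -1.   ] F [-0.3 -0.3 -0.9] w 0.256 j6 1.64
(0.6338, 0.1175, 0.085, -90) -> [ 0.0087 -0.0009 -0.0001] turn 0.001 (deg world -0.0 )
(0.6338, 0.1175, 0.0735, -90) -> [ 0.0202 -0.0009 -0.0001] turn 0.001 (deg world -0.0 )
```

View pics/w7.png

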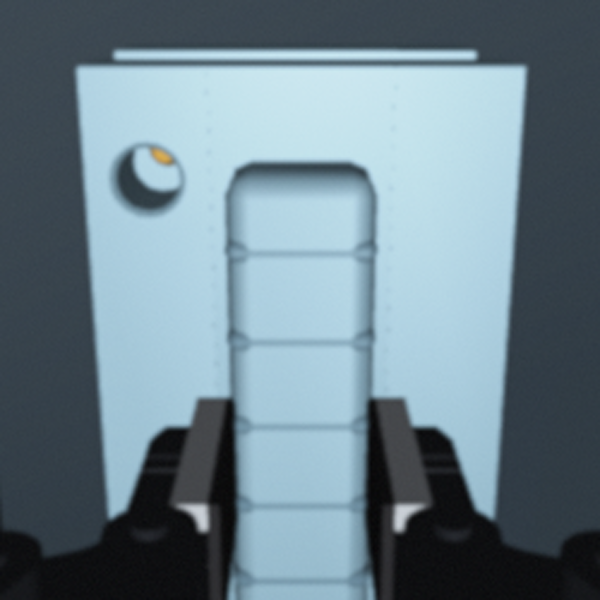

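```bash
python3 - <<'E'
from h import *
import pickle
c=pickle.load(open('w7.pkl','rb')); v=lambda p:((p-[150,100])*2.4).round(1).tolist()
print('pin tip pred',v(proj(c,[[.6776,.1433,.040],[.6776,.1433,.036]])),'mould far corners pred',v(proj(c,[[.6966,.154,.03],[.6966,.080,.03]])))
z=.0937-.0255; h=onz(c,(150+148/2.4,100+179/2.4),z); A=onz(c,(150+76/2.4,100+66/2.4),z);B=onz(c,(150+527/2.4,100+66/2.4),z)
print('upper centre hole',h-[.046,.0263,0],'corners',(A+B)/2-[.065,0,0],np.linalg.norm(A-B))
L=[onz(c,(150+x/2.4,100+50/2.4),.030) for x in (113,478)]; print('lower',(L[0]+L[1])/2-[.065,0,0])
E
```

```text
pin tip pred [[164.2, 151.2], [167.0, 147.9]] mould far corners pred [[114.6, 50.2], [477.3, 50.3]]
upper centre hole [0.63168392 0.11568028 0.0682    ] corners [0.6314384  0.11592867 0.0682    ] 0.07374953479516391
lower [0.63164645 0.11709001 0.03      ]
```

Request:
drive_tool(
  plan=[
    [0.003, -0.0011, 0, 0],
    [0.006, -0.0011, 0, 0],
    [0.009, -0.0011, 0, 0],
    [0.012, -0.0011, 0, 0],
    [0.012, -0.0011, 0, 0],
  ],
)

```text
time: 13.9
tool_pos: [0.6342, 0.1176, 0.0826]
tool_rot: [0.0, -0.707, 0.0, 0.707]
contact_force: [-0.6, -0.6, -2.2]
gripper_width: 0.255
```

Request:
drive_tool(
  plan=[
    [0.002, 0, 0, 0],
    [0.004, 0, 0, 0],
    [0.005, 0, 0, 0],
    [0.005, 0, 0, 0],
  ],
)

```text
time: 14.3
tool_pos: [0.6345, 0.1176, 0.078]
tool_rot: [0.0, -0.707, 0.0, 0.707]
contact_force: [-0.1, -0.4, -2.0]
gripper_width: 0.259
```

Pins are entering without force.

Request:
drive_tool(
  plan=[
    [0.0015, 0, 0, 0],
    [0.003, 0, 0, 0],
    [0.003, 0, 0, 0],
  ],
)

```text
time: 14.6
tool_pos: [0.6345, 0.1176, 0.075]
tool_rot: [0.0, -0.707, 0.0, 0.707]
contact_force: [-0.3, -0.2, -2.3]
gripper_width: 0.257
```

Request:
drive_tool(
  plan=[
    [0.0015, 0, 0, 0],
    [0.0025, 0, 0, 0],
    [0.0025, 0, 0, 0],
  ],
)

```text
time: 14.9
tool_pos: [0.6349, 0.1177, 0.0736]
tool_rot: [-0.0, 0.707, -0.0, -0.707]
contact_force: [-2.3, -0.4, 3.1]
gripper_width: 0.26
```

Request:
drive_tool(
  plan=[
    [0, 0, 0, 0],
    [0, 0, 0, 0],
    [0, 0, 0, 0],
    [0, 0, 0, 0],
    [0, 0, 0, 0],
  ],
  fingers=0.05,
)

```text
time: 15.4
tool_pos: [0.6347, 0.1176, 0.0727]
tool_rot: [-0.0, 0.707, -0.0, -0.707]
contact_force: [-0.4, -0.2, -0.3]
gripper_width: 0.586
```

Request:
drive_tool(
  plan=[
    [-0.02, 0, 0, 0],
    [-0.06, 0, 0, 0],
    [-0.1, 0, 0, 0],
    [-0.13, 0, 0, 0],
    [-0.13, 0, 0, 0],
    [-0.13, 0, 0, 0],
  ],
)

```text
time: 16.0
tool_pos: [0.6351, 0.1177, 0.2038]
tool_rot: [-0.0, 0.708, 0.0, -0.706]
contact_force: [-0.2, -0.7, -0.9]
gripper_width: 0.593
```

```bash
python3 - <<'E'
from h import *
import pickle
to((.612,.327,.17,-68-90),(.430,.003,.17,-90))
c=viewer.calibration('wrist'); im=viewer.grab_frame('wrist'); cv2.imwrite('pics/w8.png',cv2.convertScaleAbs(im,alpha=1.3));pickle.dump(c,open('w8.pkl','wb'))
E
```

```text
t 16.0 tcp [0.6351 0.1177 0.2038] yaw -90.01 down [ 0.002  0.    -1.   ] F [-0.2 -0.7 -0.9] w 0.593 j6 1.64
(0.612, 0.327, 0.17, -158) -> [ 0.0337 -0.2093  0.0232] turn 8.499 (deg world -67.99 )
(0.43, 0.003, 0.17, -90) -> [0.0333 0.1147 0.2051] turn -0.001 (deg world 0.01 )
```

View pics/w8.png

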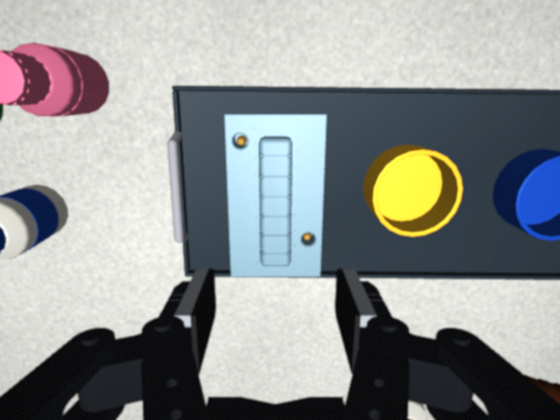

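Closed: both brass pins stand centred in their holes at (240,141) and (308,238).

```bash
python3 - <<'E'
from h import *
import pickle
c=pickle.load(open('w8.pkl','rb'))
a,b=onz(c,(240,141),.040),onz(c,(308,238),.040);print('pins ctr',(a+b)/2-[.007,0,0])
print('upper corners',[onz(c,p,.048).round(4) for p in [(224,115),(327,115),(321,276),(230,276)]])
im=cv2.imread('pics/w8.png'); hsv=cv2.cvtColor(im,cv2.COLOR_BGR2HSV)
# rim: bright yellow, fit ellipse to predicted circle scored by brightness
m=cv2.inRange(hsv,(18,120,40),(35,255,255)); V=cv2.GaussianBlur(hsv[...,2],(3,3),0).astype(float)
th=np.linspace(0,2*np.pi,180)
def score(x,y): # contrast between rim ring (r=34) and just inside (r=30)
    f=lambda r: cv2.remap(V.astype(np.float32),*[q.astype(np.float32).reshape(1,-1) for q in proj(c,np.c_[x+r*np.cos(th),y+r*np.sin(th),0*th+.039]).T],cv2.INTER_LINEAR).mean()
    return f(.034)-f(.030)-f(.0385)
for cy in (.002,):
    g=[(score(x,y),x,y) for x in np.arange(.62,.646,.001) for y in np.arange(-.01,.014,.001)]; print(max(g))
to()
E
```

```text
pins ctr [0.63119415 0.11702843 0.04      ]
upper corners [array([0.6972, 0.1543, 0.048 ]), array([0.6972, 0.0795, 0.048 ]), array([0.5682, 0.0792, 0.048 ]), array([0.5681, 0.1546, 0.048 ])]
(np.float32(2.5875626), np.float64(0.636), np.float64(0.003999999999999988))
t 16.05 tcp [0.6342 0.1176 0.2019] yaw -90.01 down [-0.001 -0.    -1.   ] F [-0.4  0.2 -0.7] w 0.585 j6 1.64
```

Request:
drive_tool(
  plan=[
    [0.03, 0.1146, 0.2042, 0],
    [0.03, 0.1146, 0.2042, 0],
    [0.03, 0.1146, 0.2042, 0],
    [0.03, 0.1146, 0.2042, 0],
    [0.03, 0.1146, 0.2042, 0],
    [0.03, 0.1146, 0.2042, 0],
    [0.03, 0.1146, 0.2042, 0],
  ],
  fingers=0.06,
)

```text
time: 16.75
tool_pos: [0.4294, 0.003, 0.1711]
tool_rot: [0.001, -0.706, 0.0, 0.708]
contact_force: [-0.1, 0.1, -0.2]
gripper_width: 0.701
```

```bash
python3 - <<'E'
from h import *
to((.4303,.003,.093,-90))
c=viewer.calibration('wrist'); im=viewer.grab_frame('wrist'); hsv=cv2.cvtColor(im,cv2.COLOR_BGR2HSV)
m=cv2.inRange(hsv,(18,150,90),(35,255,255)); m[:,:180]=0; m[:,380:]=0
k=max(cv2.findContours(m,cv2.RETR_EXTERNAL,cv2.CHAIN_APPROX_NONE)[0],key=cv2.contourArea)
print(proj(c,[[.4303,.003,.098]]),cv2.boundingRect(k),[onz(c,k[k[:,0,i].argmin() if s<0 else k[:,0,i].argmax(),0],.098).round(4) for i in (0,1) for s in (-1,1)])
cv2.imwrite('pics/w9.png',cv2.convertScaleAbs(im,alpha=1.3))
E
```

```text
t 16.75 tcp [0.4294 0.003  0.1711] yaw -90.07 down [-0.002  0.001 -1.   ] F [-0.1  0.1 -0.2] w 0.701 j6 1.41
(0.4303, 0.003, 0.093, -90) -> [ 0.0781  0.0001 -0.0011] turn -0.009 (deg world 0.07 )
[[274.37478796 232.99287671]] (249, 207, 52, 52) [array([0.4309, 0.0173, 0.098 ]), array([ 0.4273, -0.0115,  0.098 ]), array([0.4456, 0.0043, 0.098 ]), array([0.415, 0.005, 0.098])]
```

View pics/w9.png

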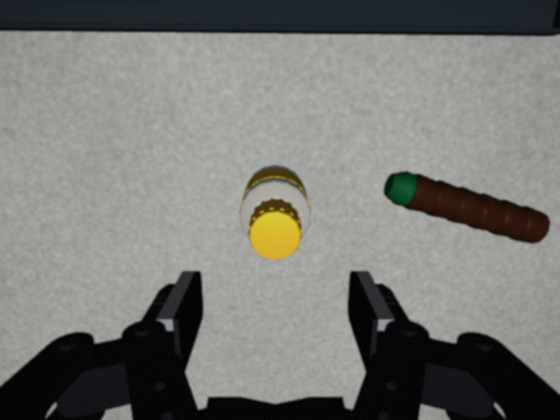

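Yellow cap at (275,233), centred between the pads; the fat trunk at (465,205) is well clear.

Request:
drive_tool(
  plan=[
    [0.03, 0, -0.001, 0],
    [0.06, 0, -0.001, 0],
    [0.078, 0, -0.001, 0],
    [0.078, 0, -0.001, 0],
  ],
)

```text
time: 17.2
tool_pos: [0.4299, 0.004, 0.0916]
tool_rot: [0.0, -0.705, -0.001, 0.71]
contact_force: [-0.4, 0.2, 0.2]
gripper_width: 0.705
```

Request:
drive_tool(
  plan=[
    [0, 0, 0, 0],
    [0, 0, 0, 0],
    [0, 0, 0, 0],
    [0, 0, 0, 0],
    [0, 0, 0, 0],
    [0, 0, 0, 0],
    [0, 0, 0, 0],
    [0, 0, 0, 0],
  ],
  fingers=0.0,
)

```text
time: 18.0
tool_pos: [0.433, 0.003, 0.0967]
tool_rot: [-0.0, 0.709, -0.0, -0.706]
contact_force: [0.9, 0.8, 6.1]
gripper_width: 0.326
```

```bash
python3 - <<'E'
from h import *
to((.430,.003,.20,-90),(.635,.003,.20,-90))
E
```

```text
t 18.0 tcp [0.433  0.003  0.0967] yaw -90.01 down [ 0.004 -0.    -1.   ] F [0.9 0.8 6.1] w 0.326 j6 1.41
(0.43, 0.003, 0.2, -90) -> [-0.1033 -0.      0.0026] turn -0.002 (deg world 0.01 )
(0.635, 0.003, 0.2, -90) -> [-1.025e-01 -1.000e-04 -2.024e-01] turn -0.002 (deg world 0.01 )
```

Request:
drive_tool(
  plan=[
    [-0.02, 0, 0, 0],
    [-0.05, 0, 0, 0],
    [-0.08, 0, 0, 0],
    [-0.08, 0, -0.03, 0],
    [-0.08, 0, -0.07, 0],
    [-0.08, 0, -0.11, 0],
    [-0.08, 0, -0.15, 0],
    [-0.08, 0, -0.18, 0],
    [-0.08, 0, -0.197, 0],
    [-0.08, 0, -0.202, 0],
    [-0.08, 0, -0.202, 0],
    [-0.08, 0, -0.202, 0],
  ],
)

```text
time: 19.2
tool_pos: [0.6324, 0.0031, 0.1743]
tool_rot: [0.0, -0.707, 0.0, 0.708]
contact_force: [-0.1, 0.3, -1.6]
gripper_width: 0.328
```

```bash
python3 - <<'E'
from h import *
import pickle
to((.635,.003,.12,-90))
c=viewer.calibration('wrist'); im=viewer.grab_frame('wrist')
for y in (.002,.117-.23): 
    for r in (.032,.036):
        P=proj(c,[[.632+r*np.cos(t),y+r*np.sin(t),.039] for t in np.linspace(0,6.28,40)])
        cv2.polylines(im,[P.round().astype(int)],True,(0,0,255),1)
cv2.imwrite('pics/w10.png',cv2.convertScaleAbs(im,alpha=1.3)); pickle.dump(c,open('w10.pkl','wb'))
E
```

```text
t 19.2 tcp [0.6324 0.0031 0.1743] yaw -90.01 down [-0.002  0.    -1.   ] F [-0.1  0.3 -1.6] w 0.328 j6 1.46
(0.635, 0.003, 0.12, -90) -> [ 0.0543  0.0001 -0.0027] turn -0.001 (deg world 0.01 )
```

View pics/w10.png

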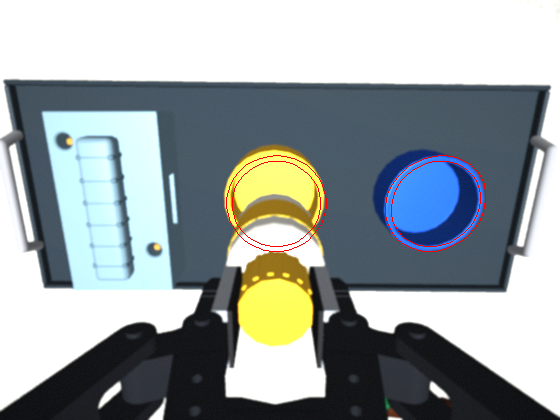

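The bottle is upright over the yellow cup. The overlay puts the blue cup at (0.632,-0.113), matching the rim; the yellow rim sits within 2 mm of (0.632, 0.002).

Request:
drive_tool(
  plan=[
    [0.02, 0, -0.002, 0],
    [0.04, 0, -0.002, 0],
    [0.055, 0, -0.002, 0],
    [0.062, 0, -0.002, 0],
    [0.062, 0, -0.002, 0],
  ],
)

```text
time: 19.75
tool_pos: [0.6343, 0.0031, 0.1115]
tool_rot: [0.0, -0.706, -0.0, 0.708]
contact_force: [0.7, -0.5, -1.2]
gripper_width: 0.323
```

Request:
drive_tool(
  plan=[
    [0.0015, 0, 0, 0],
    [0.003, 0, 0, 0],
    [0.005, 0, 0, 0],
    [0.005, 0, 0, 0],
  ],
)

```text
time: 20.15
tool_pos: [0.6356, 0.0031, 0.108]
tool_rot: [-0.0, 0.707, -0.0, -0.707]
contact_force: [-0.0, 0.7, -1.2]
gripper_width: 0.321
```

Request:
drive_tool(
  plan=[
    [0.001, 0, 0, 0],
    [0.002, 0, 0, 0],
    [0.003, 0, 0, 0],
    [0.003, 0, 0, 0],
  ],
)

```text
time: 20.55
tool_pos: [0.6359, 0.003, 0.1058]
tool_rot: [-0.0, 0.707, -0.0, -0.707]
contact_force: [-1.9, 0.8, 4.2]
gripper_width: 0.33
```

Request:
drive_tool(
  plan=[
    [0, 0, 0, 0],
    [0, 0, 0, 0],
    [0, 0, 0, 0],
    [0, 0, 0, 0],
    [0, 0, 0, 0],
    [0, 0, 0, 0],
  ],
  fingers=0.06,
)

```text
time: 21.15
tool_pos: [0.6354, 0.0031, 0.1047]
tool_rot: [0.0, -0.707, 0.0, 0.707]
contact_force: [-0.1, 0.0, -0.3]
gripper_width: 0.699
```

Request:
drive_tool(
  plan=[
    [-0.02, 0, 0, 0],
    [-0.06, 0, 0, 0],
    [-0.1, 0, 0, 0],
    [-0.13, 0, 0, 0],
    [-0.13, 0, 0, 0],
    [-0.13, 0, 0, 0],
  ],
)

```text
time: 21.75
tool_pos: [0.6358, 0.0031, 0.2358]
tool_rot: [0.0, 0.708, -0.0, -0.706]
contact_force: [0.1, 1.4, 0.4]
gripper_width: 0.702
```

```bash
python3 - <<'E'
from h import *
to((.612,.327,.235,-90),(.612,.327,.18,-90))
c=viewer.calibration('wrist'); im=viewer.grab_frame('wrist'); hsv=cv2.cvtColor(im,cv2.COLOR_BGR2HSV)
m=cv2.inRange(hsv,(18,150,90),(35,255,255)); cv2.imwrite('pics/w11.png',cv2.convertScaleAbs(im,alpha=1.3))
print(proj(c,[[.632,.003,.107]]))
E
```

```text
t 21.75 tcp [0.6358 0.0031 0.2358] yaw -90.0 down [ 0.002 -0.    -1.   ] F [0.1 1.4 0.4] w 0.702 j6 1.46
(0.612, 0.327, 0.235, -90) -> [ 0.0007 -0.3239  0.0239] turn -0.0 (deg world 0.0 )
(0.612, 0.327, 0.18, -90) -> [ 0.0557 -0.324   0.024 ] turn -0.0 (deg world 0.0 )
[[274.39491872 212.67852456]]
```

View pics/w11.png

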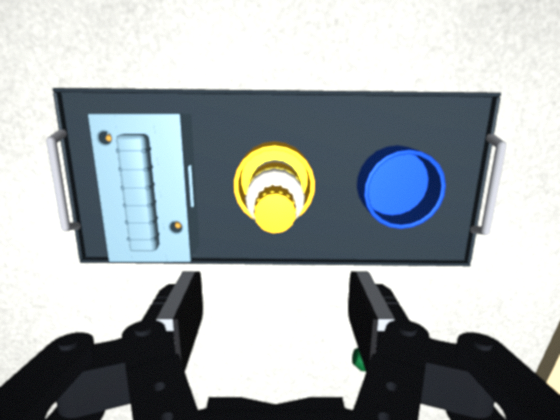

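Yellow bottle stands upright in its cup, its cap at (274,212) as predicted. Now the blue one.

Request:
drive_tool(
  plan=[
    [0, -0.324, 0.024, 0],
    [0, -0.324, 0.024, 0],
    [0, -0.324, 0.024, 0],
    [0, -0.324, 0.024, 0],
    [0, -0.324, 0.024, 0],
    [0, -0.324, 0.024, 0],
    [0, -0.324, 0.024, 0],
    [0.055, -0.324, 0.024, 0],
    [0.055, -0.324, 0.024, 0],
    [0.055, -0.324, 0.024, 0],
    [0.055, -0.324, 0.024, 0],
  ],
)

```text
time: 22.9
tool_pos: [0.6118, 0.3263, 0.1802]
tool_rot: [0.0, -0.707, 0.0, 0.707]
contact_force: [0.5, 0.8, 0.8]
gripper_width: 0.698
```

```bash
python3 - <<'E'
from h import *
c=viewer.calibration('wrist'); im=viewer.grab_frame('wrist'); hsv=cv2.cvtColor(im,cv2.COLOR_BGR2HSV)
m=cv2.inRange(hsv,(100,180,70),(130,255,255))
k=max(cv2.findContours(m,cv2.RETR_EXTERNAL,cv2.CHAIN_APPROX_NONE)[0],key=cv2.contourArea)
print(proj(c,[[.612,.327,.098]]),cv2.boundingRect(k),[onz(c,k[k[:,0,i].argmin() if s<0 else k[:,0,i].argmax(),0],.098).round(4) for i in (0,1) for s in (-1,1)])
to((.612,.328,.093,-90))
cv2.imwrite('pics/w12.png',cv2.convertScaleAbs(im,alpha=1.3))
E
```

```text
[[273.20477431 229.06059114]] (243, 202, 49, 49) [array([0.617 , 0.3446, 0.098 ]), array([0.6108, 0.3165, 0.098 ]), array([0.6285, 0.334 , 0.098 ]), array([0.5987, 0.3295, 0.098 ])]
t 22.95 tcp [0.6124 0.3266 0.1815] yaw -90.07 down [ 0.002  0.001 -1.   ] F [0.4 0.6 0.1] w 0.701 j6 1.95
(0.612, 0.328, 0.093, -90) -> [ 0.0885 -0.0014  0.0006] turn -0.009 (deg world 0.07 )
```

View pics/w12.png

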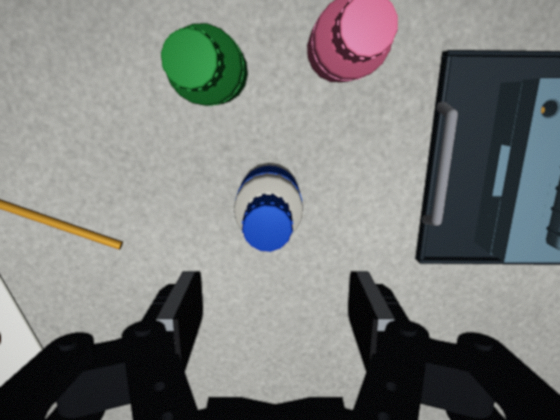

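Blue cap at (267,227), about 4 mm to +y of the tool. Green (190,60) and pink (365,30) are clear of the fingers.

Request:
drive_tool(
  plan=[
    [0.03, -0.004, -0.001, 0],
    [0.06, -0.004, -0.001, 0],
    [0.087, -0.004, -0.001, 0],
    [0.087, -0.004, -0.001, 0],
    [0.087, -0.004, -0.001, 0],
  ],
)

```text
time: 23.45
tool_pos: [0.6134, 0.3309, 0.0945]
tool_rot: [-0.001, 0.708, -0.0, -0.707]
contact_force: [0.5, -0.6, 0.2]
gripper_width: 0.705
```

Request:
drive_tool(
  plan=[
    [0, 0, 0, 0],
    [0, 0, 0, 0],
    [0, 0, 0, 0],
    [0, 0, 0, 0],
    [0, 0, 0, 0],
    [0, 0, 0, 0],
    [0, 0, 0, 0],
    [0, 0, 0, 0],
  ],
  fingers=0.0,
)

```text
time: 24.25
tool_pos: [0.6143, 0.3315, 0.096]
tool_rot: [-0.001, 0.709, 0.0, -0.705]
contact_force: [0.4, -1.0, 7.0]
gripper_width: 0.327
```

```bash
python3 - <<'E'
from h import *
to((.6136,.3306,.25,-90),(.632,-.113,.25,-90))
E
```

```text
t 24.25 tcp [0.6143 0.3315 0.096 ] yaw -90.01 down [ 0.005  0.001 -1.   ] F [ 0.4 -1.   7. ] w 0.327 j6 1.96
(0.6136, 0.3306, 0.25, -90) -> [-0.154   0.0007  0.    ] turn -0.001 (deg world 0.01 )
(0.632, -0.113, 0.25, -90) -> [-0.1545  0.4443 -0.0185] turn -0.001 (deg world 0.01 )
```

Request:
drive_tool(
  plan=[
    [-0.03, 0, 0, 0],
    [-0.07, 0, 0, 0],
    [-0.11, 0, 0, 0],
    [-0.15, 0, 0, 0],
    [-0.16, 0.02, 0, 0],
    [-0.16, 0.06, 0, 0],
    [-0.16, 0.1, -0.005, 0],
    [-0.16, 0.14, -0.01, 0],
    [-0.16, 0.18, -0.015, 0],
    [-0.16, 0.22, -0.019, 0],
    [-0.16, 0.25, -0.019, 0],
    [-0.16, 0.27, -0.019, 0],
  ],
)

```text
time: 25.45
tool_pos: [0.6305, 0.058, 0.2511]
tool_rot: [0.001, -0.706, 0.001, 0.708]
contact_force: [0.8, 0.9, -0.8]
gripper_width: 0.327
```

Request:
drive_tool(
  plan=[
    [0, 0.03, 0, 0],
    [0, 0.07, 0, 0],
    [0, 0.11, 0, 0],
    [0, 0.145, 0, 0],
    [0, 0.168, 0, 0],
    [0, 0.174, 0, 0],
    [0, 0.174, 0, 0],
    [0, 0.174, 0, 0],
  ],
)

```text
time: 26.25
tool_pos: [0.631, -0.1122, 0.2521]
tool_rot: [0.0, -0.707, -0.0, 0.707]
contact_force: [-1.3, 0.3, -1.3]
gripper_width: 0.328
```

```bash
python3 - <<'E'
from h import *
to((.632,-.113,.115,-90))
E
```

```text
t 26.25 tcp [ 0.631  -0.1122  0.2521] yaw -89.98 down [-0.001  0.001 -1.   ] F [-1.3  0.3 -1.3] w 0.328 j6 1.28
(0.632, -0.113, 0.115, -90) -> [ 0.1371  0.0009 -0.0011] turn 0.002 (deg world -0.02 )
```

Request:
drive_tool(
  plan=[
    [0.04, 0.001, -0.001, 0],
    [0.08, 0.001, -0.001, 0],
    [0.11, 0.001, -0.001, 0],
    [0.13, 0.001, -0.001, 0],
    [0.139, 0.001, -0.001, 0],
    [0.139, 0.001, -0.001, 0],
  ],
)

```text
time: 26.85
tool_pos: [0.6316, -0.1126, 0.1122]
tool_rot: [-0.0, -0.706, -0.001, 0.708]
contact_force: [-0.2, 0.1, -1.4]
gripper_width: 0.325
```

Request:
drive_tool(
  plan=[
    [0.0015, 0, 0, 0],
    [0.003, 0, 0, 0],
    [0.005, 0, 0, 0],
    [0.005, 0, 0, 0],
  ],
)

```text
time: 27.25
tool_pos: [0.6327, -0.114, 0.1094]
tool_rot: [0.0, 0.707, -0.0, -0.707]
contact_force: [-0.2, -0.5, -1.4]
gripper_width: 0.328
```

Request:
drive_tool(
  plan=[
    [0.0015, 0, 0, 0],
    [0.003, 0, 0, 0],
    [0.004, 0, 0, 0],
    [0.004, 0, 0, 0],
  ],
)

```text
time: 27.65
tool_pos: [0.6326, -0.114, 0.1052]
tool_rot: [-0.0, 0.707, -0.0, -0.707]
contact_force: [-0.5, 0.5, 2.2]
gripper_width: 0.327
```

Request:
drive_tool(
  plan=[
    [0.001, 0, 0, 0],
    [0.001, 0, 0, 0],
  ],
)

```text
time: 27.85
tool_pos: [0.633, -0.1141, 0.1052]
tool_rot: [0.0, 0.707, -0.0, -0.707]
contact_force: [-2.2, 0.5, 5.8]
gripper_width: 0.327
```

Contact at the predicted height; release and retreat.

Request:
drive_tool(
  plan=[
    [0, 0, 0, 0],
    [0, 0, 0, 0],
    [0, 0, 0, 0],
    [0, 0, 0, 0],
    [0, 0, 0, 0],
    [0, 0, 0, 0],
  ],
  fingers=0.06,
)

```text
time: 28.45
tool_pos: [0.6324, -0.1139, 0.1037]
tool_rot: [0.0, -0.707, 0.0, 0.707]
contact_force: [0.5, -0.5, -0.4]
gripper_width: 0.704
```

Request:
drive_tool(
  plan=[
    [-0.02, 0, 0, 0],
    [-0.06, 0, 0, 0],
    [-0.1, 0, 0, 0],
    [-0.14, 0, 0, 0],
    [-0.18, 0, 0, 0],
    [-0.18, -0.05, 0, 0],
    [-0.18, -0.08, 0, 0],
    [-0.18, -0.08, 0, 0],
    [-0.18, -0.08, 0, 0],
  ],
)

```text
time: 29.35
tool_pos: [0.6323, -0.0336, 0.2836]
tool_rot: [-0.001, -0.707, -0.0, 0.707]
contact_force: [-0.1, -0.1, 0.2]
gripper_width: 0.701
```

```bash
python3 - <<'E'
from h import *
to()
c=viewer.calibration('wrist'); im=viewer.grab_frame('wrist')
for x,y,z,r in [(.632,.003,.107,.015),(.632,-.113,.107,.015),(.632,-.113,.039,.036),(.632,.003,.039,.036)]:
    cv2.polylines(im,[proj(c,[[x+r*np.cos(t),y+r*np.sin(t),z] for t in np.linspace(0,6.28,40)]).round().astype(int)],True,(0,0,255),1)
P=proj(c,[[.632+a*.065,.117+b*.037,.048] for a,b in [(1,1),(1,-1),(-1,-1),(-1,1)]]); cv2.polylines(im,[P.round().astype(int)],True,(0,0,255),1)
cv2.imwrite('pics/w13.png',im); cv2.imwrite('pics/s13.png',cv2.resize(viewer.grab_frame('scene')[90:360,100:460],None,fx=2.2,fy=2.2))
E
```

```text
t 29.35 tcp [ 0.6323 -0.0336  0.2836] yaw -89.93 down [-0.    -0.001 -1.   ] F [-0.1 -0.1  0.2] w 0.701 j6 1.4
```

View pics/w13.png

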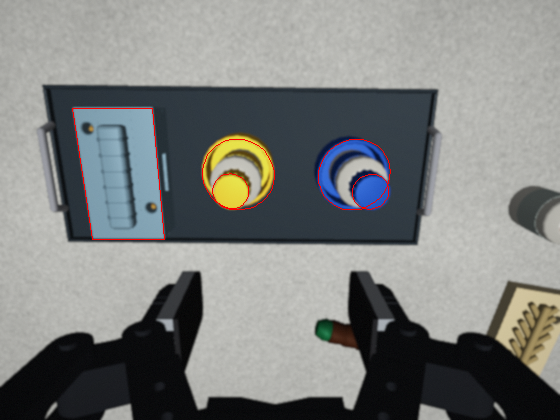

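The overlays match the real things: the upper half sits at its closed outline, and the yellow cap (231,191) and blue cap (370,191) are where an upright bottle in each cup should show. I'm handing in.

```bash
python3 -c "
from h import *
to(); print(manip.job_done())"
```

```text
t 29.45 tcp [ 0.6324 -0.0347  0.2834] yaw -90.04 down [-0.001 -0.    -1.   ] F [0.2 0.3 0.4] w 0.703 j6 1.4
the job is handed in; nothing more can be done
None
```

The kit is packed and handed in at 29.5 s of the 106 s allowed; no verdict was reported. The trunk master is in the trough with its own upper half closed over it on both pins. Each resin bottle stands in the cup of its own colour.

- **Positions:** in the last wrist picture the upper half's outline, both caps and the cup rims matched the drawn predictions to within a couple of mm.
- **Heights:** the upper half and both bottles met resistance within 1 mm of the height predicted for seating. The trunk was lowered until it met resistance at 41 mm tool height.
- **Trunk:** I checked it in the trough by picture before closing the mould, since it can't be seen afterwards.
- **At hand-in:** the gripper was open and clear, and the force reading was near zero.
- **Things to leave alone:** I never approached the glue bottle, fat trunk, frond half or the green and pink bottles.

**Check that did not happen:** a final scene-camera view was refused because I had reached the 16-picture limit. The bottles' uprightness therefore rests on the wrist pictures alone.

**Slips and disagreements:**
- One turn overshot by 10° in the air and I took it back.
- The fingers pushed down with about 6–7 N while closing on each object.
- Camera estimates of the yellow cup's x disagreed by about 4 mm. I placed the bottle near the tray row's line, inside the 12 mm tolerance on either estimate.

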